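Pop the fuse hatch of the solar power box

TASK

Get the fuse hatch of the solar power box open: it is the narrower of the two hatches in the box's top. Press its ribbed end down once, all the way in, so that the latch lets go; then draw back, let the hatch spring up by itself and keep off it for three seconds to see that it stays open. Do not press it again, leave the wider hatch shut, and leave the loose tools where they are.

Things in the scene. Friction and masses are not known exactly. Their poses are not given: they have to be found in the camera images.
- power_box: Grey portable solar power box, fixed: 210 (its x) x 290 (y) x 160 mm high; origin at the centre of its underside. Two equal black bezels, 112 x 118 mm, 8 mm high, lie in its top side by side, centred at x -35 mm, y +62.5 and -62.5 mm. One holds the narrow fuse hatch, the other the wide cell hatch; which is at +y changes. Grips on its y ends stick out 17 mm.
- fuse_press (a point): Where to press: middle of four fine ribs (34 mm long, 1 mm high) on the upper face of the fuse hatch near its free end, 70.5 mm from the hinge, 13.5 mm in from the free edge; 168 mm above the bench while shut. It rides on the hatch. Axes when shut: x level from free edge to hinge, y along the hinge, z up. Pressing here takes about 5 N, steeply more at the stop: at 12 N it is fully in.
- fuse_hinge (a point): Hinge axis of the fuse hatch, at the middle of its width, 2 mm below the upper face; fixed. The axis runs along this point's y; the hatch lies on its -x side, so it opens upward and away from its ribbed end. The hatch is a grey plastic lid 84 mm long from the hinge, 58 mm wide, 4 mm thick, flush in its black bezel when shut.
- fuse_hatch (a joint): Fuse hatch angle, rad. 0 shut and latched; negative pressed in, stop at -0.072 (5 mm at the ribs); 0.85 fully open, held by its spring, free edge 63 mm above the bezel. Push-push latch: pressed beyond -0.055 (4 mm at the ribs) and let go, it springs up, following the finger with 5 to 2 N; pressed less, it stays latched. Pressed fully again, it latches shut.
- fuse_latch (a joint): Hidden wire follower of the fuse hatch's latch, its sideways place in m along the box's y: 0 latched, above 0.0025 when the press has tripped it. Once the hatch is up it may rest anywhere. Below -0.0012 with the hatch down (under 0.03 rad) only when an open hatch is being pressed shut again.
- cell_hatch (a joint): Opening angle (rad) of the other hatch, the wide one (84 x 96 mm) with the same ribs and latch: 0 shut. To be left shut.
- tape_roll_mid (a point): Middle of the loose black roll of tape (60 mm across, 19 mm high) that lies on the back part of the box's top.
- multimeter: Loose yellow multimeter lying on the bench, 145 x 75 x 34 mm (+ dial), origin at the centre of its underside.
- screwdriver: Loose screwdriver with a red handle lying on the bench, 190 mm long, its length along its x.

How it is judged:
On the way, in this order (a step that is already met when the one before it is completed fails the run):
1. the fuse hatch is pressed in by the hand until its latch lets go (value of joint fuse_hatch below -0.04 rad and value of joint fuse_latch above 0.0025 m and contact force between the fingers and fuse_hatch above 1 N), for 0.02 s.
2. the fuse hatch has popped up and stands open by itself, untouched, for two seconds (value of joint fuse_hatch above 0.7 rad and contact force between each of the arm, the fingers and fuse_hatch below 0.1 N), for 2 s.
At the end, for the whole second after the job is handed in: The fuse hatch stands open (more than 0.7 rad) and at rest after having been popped by one press and left untouched for two seconds; the wide hatch is still shut (within 0.03 rad) and the tape, multimeter and screwdriver are within 20 mm of where they were (value of joint fuse_hatch above 0.7 rad and velocity of joint fuse_hatch between -0.05 and 0.05 rad/s and value of joint cell_hatch between -0.03 and 0.03 rad and distance of each of tape_roll_mid, multimeter, screwdriver from where it was at the start of the episode below 0.02 m).
It fails at once if the fuse hatch is pressed down again after it has popped (value of joint fuse_latch below -0.0012 m and value of joint fuse_hatch below 0.03 rad).
It fails at once if the raised hatch is pulled or bent by force (value of joint fuse_hatch above 0.3 rad and contact force between any of the fingers, the arm and fuse_hatch above 12 N).
It fails at once if the wide hatch is pressed or opened (value of joint cell_hatch below -0.03 rad or value of joint cell_hatch above 0.03 rad).
It fails at once if a loose thing is pushed away or lifted (distance of any of tape_roll_mid, multimeter, screwdriver from where it was at the start of the episode above 0.02 m).
It also fails if it takes over 35 s, if anything falls off the work surface, if the arm or the gripper's body presses on something with over 40 N, if the wrist force passes 120 N, or if a joint passes its speed limit or range.

ROBOT

A 7-joint arm with a two-finger parallel gripper is mounted at the origin on the work surface. World frame = base frame: x ahead of the robot, y to its left, z up, the work surface at z = 0. Lengths are in m, angles in rad, forces in N, time in s.
With the tool pointing down it reaches from about 0.425 to 0.925 m from the base axis. Payload 6.8 kg.
Tool frame: the origin (TCP) lies on the front face of the gripper's body, between the roots of the fingers; the fingertips stand 73 mm ahead of it and the grasp point (between the pads) lies 54 mm ahead of it; z points along the fingers, y is the line along which they close (so a half turn about z gives the same grasp; the last joint's range is limited). The gripper opens to 85 mm and grips with 20 to 120 N. Pads are 22 mm wide; open, the fingers measure 114 mm over their backs; the gripper's body (76 mm by 85 mm) begins 54 mm behind the grasp point. The pads swing forward as they close: fully open they stand 13 mm farther back than shut.
Start: joints at [-1.246, 0.477, 0.022, 1.555, -0.011, 1.109, -0.083], TCP at [0.283, 0.613, 0.304] pointing down, gripper open.
Joint ranges: [-2.96, 2.96], [-0.34, 2.1], [-1.41, 1.46], [0.24, 2.44], [-1.37, 4.51], [0.17, 1.92], [-2.96, 2.96]. Speed limits (rad/s): [2.39, 2.39, 3.14, 3.14, 3.14, 3.14, 3.14].

INTERFACE

Orientations are given as a unit quaternion [w, x, y, z].
In Python, from station import bot, optics gives the robot as it stands.
- The arm moves only by the tool drive_tool, never from a script. Its argument "deltas" is a list of rows, each an object with "gripper": the closure in counts, from 0 (fully open) to 255 (shut); "offset": the shift along the tool's x, y, z in units of 1000 mm (1.0 is 1000 mm), a list of three; "angular": the turn, a rotation vector about the tool's x, y, z in units of 45 degrees (1.0 is 45 degrees), a list of three. In form: [{"gripper": gripper, "offset": [dx, dy, dz], "angular": [rx, ry, rz]}, ...]. A call has 1 to 5 rows; each row is the pose to reach, as a shift and turn from the pose commanded when the call began, along the tool's axes at that moment; what a row does not reach only later rows make up. A row lasts 1/10 s, in which the tool goes at most 50 mm and 8.59 degrees, less where a joint would pass 70% of its speed; a pose out of reach is approached as far as the arm can. A call with a number of a shift or a turn outside -1 to 1 is refused whole. A call with a gripper value outside its range is refused whole. The fingers move at their own pace and stop on an object; "grip_force" is the grip in N (left out, the last holds). Time passes only in rows, so rows that repeat a pose let the fingers close. It gives the time, the measured TCP pose, the force, the opening and the grip force at its end, in the units of the state.
- bot.get_obs(): the state, without advancing time (a new reading comes with each control period).
- optics.read_camera(name): name is "scene" or "top"; returns the picture (400x640x3 uint8, blue, green, red); there is no depth.
- optics.camera_model(name): a dict with "fx", "fy", "cx", "cy" (pixels), "cam_to_world" (4x4, takes a point from camera to world coordinates). Camera axes: x right, y up, looking along -z (the intrinsics and any distortion apply to the point x, -y, -z); pixel columns grow to the right and rows downward; lengths in m; the calibration is good to about 2 mm. A picture is of the moment at which its call begins. camera_model takes no time and is no camera call.
- bot.hand_in(): hands the job in; it is judged then, once.
The state is a dict: "t": time; "q": joint angles; "joint_vel": joint speeds; "joint_torque": joint torques, N m; "eef_pos": TCP position; "tool_rot": TCP orientation; "contact_force": force on the tool from outside, world axes, zero at the start; "torque": the same for the moment, N m; "gripper_width": opening from 0.0 (shut) to 1.0 (fully open); "grasp_force": force on a finger pad.
Only numpy, scipy, OpenCV 4.12 (cv2) and the standard library are available. Lean on these libraries where they do the work, as an engineer would, in place of code of your own. Each camera call takes 0.05 s, during which the arm holds its last target. There are 200 camera calls.

## Working session

There is one attempt and no reset: what is moved stays moved. The work goes in short steps, Python scripts to look and compute and a tool call to move; the robot and the scene stay as the last step left them, time stands still between calls to the robot, and variables do not carry over. Pictures are saved under pics/ and viewed, at most 10 in all, crops included, and the job is handed in when it is done.

Besides the shell and the picture viewer there is one more tool, called as name(argument=value, ...) on one line, values as JSON. drive_tool: Moves the arm, as the interface text tells. Its arguments: {"type":"object","properties":{"deltas":{"type":"array"},"grip_force":{"type":"number"}},"required":["deltas"]}

```bash
mkdir -p pics; ls
python3 - <<'E'
from station import bot, optics
import cv2,numpy as np
for n in("scene","top"):
    cv2.imwrite(f"pics/{n}0.png",optics.read_camera(n)); m=optics.camera_model(n)
    print({k:(np.round(v,4).tolist()) for k,v in m.items()})
o=bot.get_obs();print(o["t"],o["eef_pos"],o["tool_rot"],o["gripper_width"])
E
```

```text
pics
{'fx': 438.1201, 'fy': 438.1201, 'cx': 324.5349, 'cy': 202.3639, 'cam_to_world': [[-0.2304, -0.5265, 0.8183, 1.5731], [0.9731, -0.1263, 0.1927, 0.2486], [0.0019, 0.8407, 0.5415, 0.7682], [0.0, 0.0, 0.0, 1.0]]}
{'fx': 474.3039, 'fy': 474.3039, 'cx': 323.5925, 'cy': 211.819, 'cam_to_world': [[-0.0218, 0.9834, -0.1802, 0.3803], [-0.9997, -0.0234, -0.007, 0.047], [-0.0111, 0.1799, 0.9836, 1.2311], [0.0, 0.0, 0.0, 1.0]]}
0.1 [0.28295881 0.61238925 0.30304394] [-1.01028008e-04  2.14718624e-01  9.76675624e-01 -7.92060638e-04] 0.998293952365798
```

View pics/scene0.png

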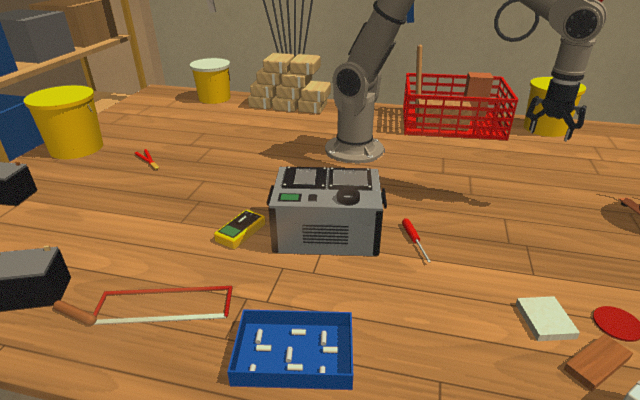

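View pics/top0.png

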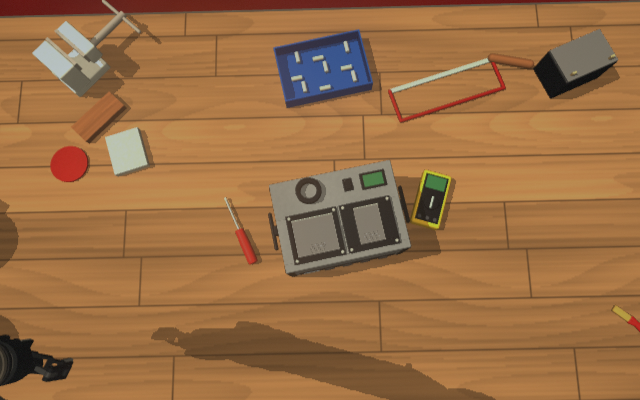

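The top picture shows the box with the narrow hatch on the right, around (370,224), and its ribs near (375,238). The wide hatch is on the left and the tape is at (308,190). I'll enlarge the box next.

Run:
```python
import cv2
i=cv2.imread("pics/top0.png")[155:280,262:417]
cv2.imwrite("pics/topc.png",cv2.resize(i,None,fx=4.8,fy=4.8,interpolation=cv2.INTER_CUBIC))
```

```text
(no output)
```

View pics/topc.png

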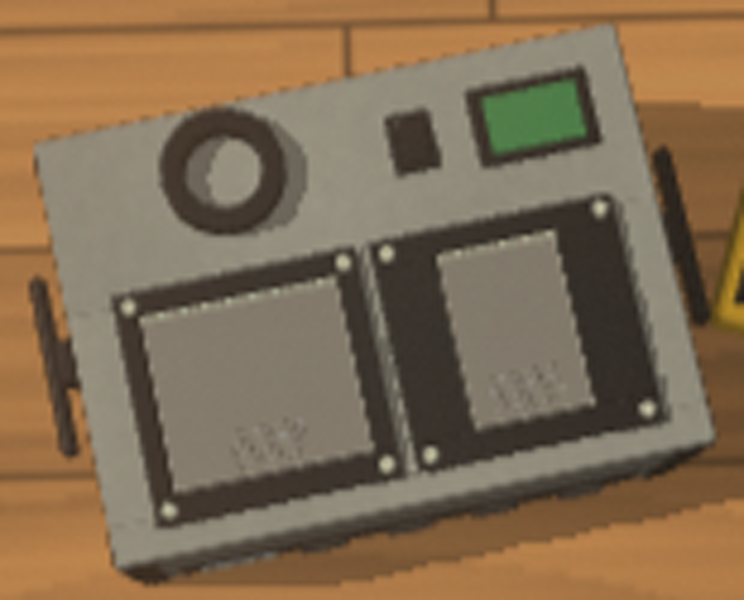

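```bash
cat > h.py <<'E'
import numpy as np, cv2
from station import bot, optics
from scipy.spatial.transform import Rotation as R
def ray(cam,px,z):
    m=optics.camera_model(cam);T=np.array(m["cam_to_world"]);px=np.atleast_2d(px)
    d=np.c_[(px[:,0]-m["cx"])/m["fx"],-(px[:,1]-m["cy"])/m["fy"],-np.ones(len(px))]@T[:3,:3].T
    return T[:3,3]+d*((z-T[2,3])/d[:,2])[:,None]
def proj(cam,P):
    m=optics.camera_model(cam);T=np.array(m["cam_to_world"]);c=(np.atleast_2d(P)-T[:3,3])@T[:3,:3]
    return np.c_[m["cx"]-m["fx"]*c[:,0]/c[:,2],m["cy"]+m["fy"]*c[:,1]/c[:,2]]
def tool():
    o=bot.get_obs();return np.array(o["eef_pos"]),R.from_quat(np.array(o["tool_rot"])[[1,2,3,0]])
E
python3 - <<'E'
from h import *
from scipy.optimize import least_squares
# box-frame points: local x toward screen/back(+), y left(+)
C=lambda a:(np.array(a)+.5)/4.8-.5+[262,155]
px=C([(437,258),(557,233),(595,402),(475,432),(370,240),(612,196),(665,415),(418,470),(112,297),(357,247),(36,148),(612,26),(714,438),(115,565)])
y=-.0625
# hinge x = -35 + h ; unknown h (hatch placement)
def model(p):
    x,yy,a,h=p
    L=[(h,y+.029,.168),(h,y-.029,.168),(h-.084,y-.029,.168),(h-.084,y+.029,.168),
     (.021,y+.059,.168),(.021,y-.059,.168),(-.091,y-.059,.168),(-.091,y+.059,.168),(.021,.1215,.168),(.021,.0035,.168),
     (.105,.145,.16),(.105,-.145,.16),(-.105,-.145,.16),(-.105,.145,.16)]
    r=R.from_euler('z',a).as_matrix();return np.array(L)@r.T+[x,yy,0]
f=lambda p:(proj("top",model(p))-px).ravel()
s=least_squares(f,[.45,0,.2,.0],loss='soft_l1')
print(s.x.round(4)); print(f(s.x).reshape(-1,2).round(1).tolist())
x,yy,a,h=s.x; r=R.from_euler('z',a).as_matrix()
P=r@[h-.0705,y,.168]+[x,yy,0];print("press",P.round(4))
print("ribs ray",ray("top",C([(527,391)]),.169).round(4), "ribs scene px",proj("scene",P))
p,q=tool();M=q.as_matrix();print(M.round(3))
G=np.c_[-r[:,0],r[:,1],[0,0,-1]]
print("turn tool rotvec/45deg",(q.inv()*R.from_matrix(G)).as_rotvec()/np.radians(45))
print("to 60mm above press, tool axes",M.T@(P+[0,0,.073+.06]-p))
E
```

```text
[0.5686 0.0199 0.1863 0.0069]
[[-0.1, -0.1], [-0.2, -0.1], [0.3, 0.5], [0.2, -0.4], [-0.3, 0.4], [-0.3, -0.9], [0.1, 1.0], [0.3, 0.5], [-0.2, -0.2], [-0.6, -0.4], [-0.9, -1.3], [0.7, -1.1], [1.0, 0.5], [0.0, 0.8]]
press [ 0.5177 -0.0533  0.168 ]
ribs ray [[ 0.5167 -0.0519  0.169 ]] ribs scene px [[306.34088536 171.00100353]]
[[-0.908  0.419 -0.001]
 [ 0.419  0.908 -0.002]
 [-0.    -0.002 -1.   ]]
turn tool rotvec/45deg [-2.01634239e-03 -4.50909441e-04 -7.88251237e-01]
to 60mm above press, tool axes [-0.49225286 -0.50584014  0.00291881]
```

drive_tool(deltas=[{"gripper":255,"offset":[-0.02,-0.02,0],"angular":[0,0,-0.05]},{"gripper":255,"offset":[-0.05,-0.05,0],"angular":[0,0,-0.1]},{"gripper":255,"offset":[-0.08,-0.08,0],"angular":[0,0,-0.15]},{"gripper":255,"offset":[-0.11,-0.11,0],"angular":[0,0,-0.2]},{"gripper":255,"offset":[-0.14,-0.14,0],"angular":[0,0,-0.25]}], grip_force=40)

```text
t: 0.6
eef_pos: [0.3518, 0.4251, 0.3035]
tool_rot: [-0.0, 0.117, 0.993, -0.0]
contact_force: [0.8, -0.1, 0.3]
gripper_width: 0.144
grasp_force: 0.0
```

```bash
cat > to.py <<'E'
from h import *
import sys
ax,ay,up=map(float,sys.argv[1:4])  # offset in box axes from the press point, tip height above it
r=R.from_euler('z',.1863).as_matrix();P=np.array([.5177,-.0533,.168])+r@[ax,ay,up+.073]
p,q=tool();G=np.c_[-r[:,0],r[:,1],[0,0,-1]];o=bot.get_obs()
print("t",o["t"],"p",p.round(4),"F",np.round(o["contact_force"],2),"w",o["gripper_width"])
print("off",(q.inv().apply(P-p)).round(4),"ang",((q.inv()*R.from_matrix(G)).as_rotvec()/np.radians(45)).round(3))
E
python3 to.py .003 0 .06
```

```text
t 0.6 p [0.3518 0.4251 0.3035] F [ 0.75 -0.07  0.25] w 0.14409283002071138
off [-0.2754 -0.4254  0.0028] ang [-0.001 -0.    -0.536]
```

drive_tool(deltas=[{"gripper":255,"offset":[-0.022,-0.035,0],"angular":[0,0,-0.05]},{"gripper":255,"offset":[-0.045,-0.07,0],"angular":[0,0,-0.1]},{"gripper":255,"offset":[-0.067,-0.105,0],"angular":[0,0,-0.15]},{"gripper":255,"offset":[-0.09,-0.14,0],"angular":[0,0,-0.2]},{"gripper":255,"offset":[-0.11,-0.17,0],"angular":[0,0,-0.25]}])

```text
t: 1.1
eef_pos: [0.4188, 0.2335, 0.3037]
tool_rot: [-0.0, 0.02, 1.0, -0.0]
contact_force: [0.6, -0.5, 0.7]
gripper_width: -0.001
grasp_force: 0.0
```

```bash
python3 to.py .003 0 .06
```

```text
t 1.1 p [0.4188 0.2335 0.3037] F [ 0.57 -0.46  0.68] w -0.0007448819049135045
off [-0.1131 -0.282   0.0028] ang [-0.001 -0.001 -0.288]
```

drive_tool(deltas=[{"gripper":255,"offset":[-0.016,-0.04,0],"angular":[0,0,-0.05]},{"gripper":255,"offset":[-0.032,-0.08,0],"angular":[0,0,-0.1]},{"gripper":255,"offset":[-0.048,-0.12,0],"angular":[0,0,-0.15]},{"gripper":255,"offset":[-0.064,-0.16,0],"angular":[0,0,-0.2]},{"gripper":255,"offset":[-0.08,-0.2,0],"angular":[0,0,-0.25]}])

```text
t: 1.6
eef_pos: [0.4906, 0.0312, 0.3038]
tool_rot: [-0.0, -0.079, 0.997, 0.0]
contact_force: [1.1, -0.1, -0.2]
gripper_width: 0.002
grasp_force: 0.0
```

```bash
python3 to.py .003 0 .06
```

```text
t 1.6 p [0.4906 0.0312 0.3038] F [ 1.07 -0.06 -0.21] w 0.0024992589521948246
off [-0.0165 -0.0876  0.0028] ang [ 0.    -0.    -0.036]
```

drive_tool(deltas=[{"gripper":255,"offset":[-0.008,-0.035,0],"angular":[0,0,-0.036]},{"gripper":255,"offset":[-0.014,-0.065,0],"angular":[0,0,-0.036]},{"gripper":255,"offset":[-0.0165,-0.087,0.01],"angular":[0,0,-0.036]},{"gripper":255,"offset":[-0.0165,-0.087,0.03],"angular":[0,0,-0.036]},{"gripper":255,"offset":[-0.0165,-0.087,0.033],"angular":[0,0,-0.036]}])

```text
t: 2.1
eef_pos: [0.519, -0.0511, 0.2688]
tool_rot: [-0.002, -0.091, 0.996, 0.0]
contact_force: [-0.8, 0.5, -0.6]
gripper_width: -0.006
grasp_force: 0.0
```

drive_tool(deltas=[{"gripper":255,"offset":[0,0,0],"angular":[0,0,0]},{"gripper":255,"offset":[0,0,0],"angular":[0,0,0]}])

```text
t: 2.3
eef_pos: [0.5205, -0.0498, 0.2714]
tool_rot: [0.0, -0.093, 0.996, 0.0]
contact_force: [0.2, -0.1, 0.2]
gripper_width: 0.001
grasp_force: 0.0
```

```bash
python3 to.py .003 0 0
python3 - <<'E'
from h import *
a=optics.read_camera("scene")[110:215,250:390];b=optics.read_camera("top")[155:260,310:415]
f=lambda i:cv2.resize(i,None,fx=4.5*105/i.shape[0] if 0 else 3.2,fy=3.2,interpolation=cv2.INTER_CUBIC)
cv2.imwrite("pics/c1.png",np.hstack([f(a),f(b)]))
E
```

```text
t 2.3 p [ 0.5205 -0.0498  0.2714] F [ 0.17 -0.11  0.25] w 0.0008807295243534582
off [ 0.0004 -0.0029  0.0304] ang [ 0.     0.001 -0.001]
```

View pics/c1.png

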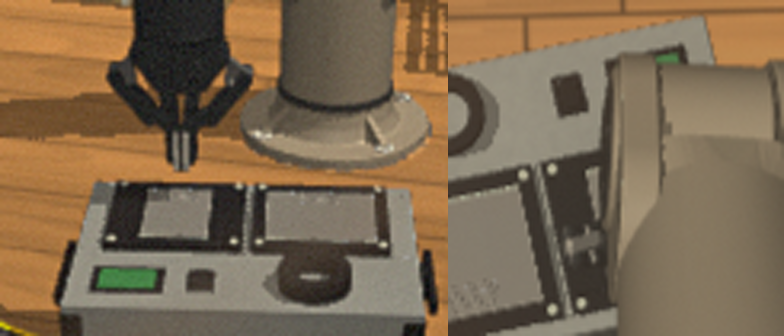

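The closed fingertips sit above the narrow hatch's ribbed end, around (180,165) in the scene crop. I'll correct the sideways offset and start down.

drive_tool(deltas=[{"gripper":255,"offset":[0.0,-0.003,0.01],"angular":[0,0,0]},{"gripper":255,"offset":[0.0,-0.003,0.02],"angular":[0,0,0]},{"gripper":255,"offset":[0.0,-0.003,0.024],"angular":[0,0,0]},{"gripper":255,"offset":[0.0,-0.003,0.024],"angular":[0,0,0]}])

```text
t: 2.8
eef_pos: [0.5203, -0.0534, 0.2458]
tool_rot: [-0.001, -0.092, 0.996, 0.0]
contact_force: [-0.6, 0.4, -0.6]
gripper_width: -0.003
grasp_force: 0.0
```

```bash
python3 to.py .003 0 0
```

```text
t 2.8 p [ 0.5203 -0.0534  0.2458] F [-0.63  0.45 -0.6 ] w -0.0030909407586838943
off [-0.0005  0.0006  0.0048] ang [ 0.    -0.003 -0.002]
```

drive_tool(deltas=[{"gripper":255,"offset":[0,0,0.003],"angular":[0,0,0]},{"gripper":255,"offset":[0,0,0.006],"angular":[0,0,0]},{"gripper":255,"offset":[0,0,0.006],"angular":[0,0,0]}])

```text
t: 3.1
eef_pos: [0.5211, -0.0534, 0.241]
tool_rot: [0.0, -0.092, 0.996, 0.0]
contact_force: [-0.0, -0.2, 0.8]
gripper_width: 0.003
grasp_force: 0.3
```

drive_tool(deltas=[{"gripper":255,"offset":[0,0,0.0015],"angular":[0,0,0]},{"gripper":255,"offset":[0,0,0.003],"angular":[0,0,0]},{"gripper":255,"offset":[0,0,0.003],"angular":[0,0,0]}])

```text
t: 3.4
eef_pos: [0.5211, -0.0535, 0.2383]
tool_rot: [0.0, -0.092, 0.996, 0.0]
contact_force: [-1.4, -0.5, 5.3]
gripper_width: -0.002
grasp_force: 2.6
```

drive_tool(deltas=[{"gripper":255,"offset":[0,0,0.001],"angular":[0,0,0]},{"gripper":255,"offset":[0,0,0.0025],"angular":[0,0,0]},{"gripper":255,"offset":[0,0,0.0025],"angular":[0,0,0]}])

```text
t: 3.7
eef_pos: [0.5211, -0.0535, 0.2362]
tool_rot: [0.0, -0.092, 0.996, 0.0]
contact_force: [-1.8, 0.2, 7.5]
gripper_width: -0.001
grasp_force: 3.9
```

drive_tool(deltas=[{"gripper":255,"offset":[0,0,0.001],"angular":[0,0,0]},{"gripper":255,"offset":[0,0,0.0015],"angular":[0,0,0]},{"gripper":255,"offset":[0,0,0.0015],"angular":[0,0,0]}])

```text
t: 4.0
eef_pos: [0.5212, -0.0536, 0.236]
tool_rot: [0.001, -0.092, 0.996, 0.0]
contact_force: [-6.6, 0.2, 19.0]
gripper_width: 0.001
grasp_force: 10.1
```

The force is 19 N at the stop, so the hatch is fully in. I'll draw back up and away from the hinge.

drive_tool(deltas=[{"gripper":255,"offset":[0,0,-0.012],"angular":[0,0,0]},{"gripper":255,"offset":[0.01,0,-0.035],"angular":[0,0,0]},{"gripper":255,"offset":[0.03,0,-0.07],"angular":[0,0,0]},{"gripper":255,"offset":[0.05,0,-0.1],"angular":[0,0,0]},{"gripper":255,"offset":[0.06,0,-0.12],"angular":[0,0,0]}])

```text
t: 4.5
eef_pos: [0.4609, -0.0651, 0.3559]
tool_rot: [0.001, -0.092, 0.996, 0.0]
contact_force: [1.0, -0.7, 0.5]
gripper_width: 0.001
grasp_force: 0.0
```

Run:
```python
from h import *
a=optics.read_camera("scene")[60:215,240:400]
cv2.imwrite("pics/c2.png",cv2.resize(a,None,fx=3.5,fy=3.5,interpolation=cv2.INTER_CUBIC))
o=bot.get_obs();print(o["t"],o["eef_pos"],o["contact_force"])
```

```text
4.55 [ 0.46117093 -0.06555358  0.35848427] [-0.34278293  0.29509881  1.46557125]
```

View pics/c2.png

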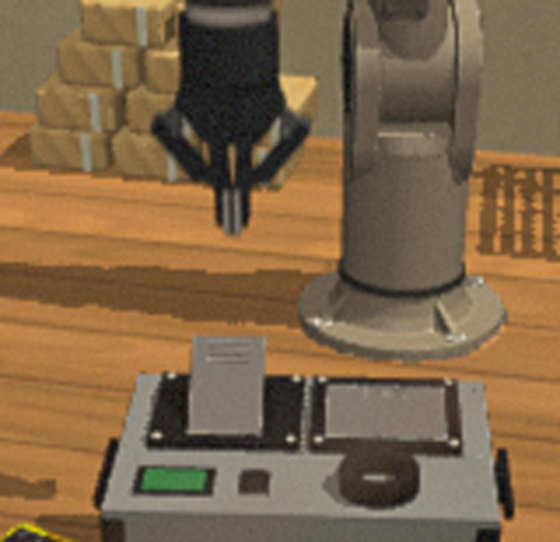

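The hatch stands open (lid at about (228,385) in the crop, free edge at row 338) and the fingers are well clear. I'll watch it for over three seconds.

Run:
```python
from h import *
for k in range(75):
    a=optics.read_camera("scene")
    if k==0:f=a
o=bot.get_obs();print(o["t"],o["eef_pos"],o["contact_force"])
b=cv2.absdiff(f,a)[150:215,260:400];print("change in box crop",b.mean(),(b.max(2)>60).sum())
a=a[60:260,200:450]
cv2.imwrite("pics/c3.png",cv2.resize(a,None,fx=2.8,fy=2.8,interpolation=cv2.INTER_CUBIC))
```

```text
8.3 [ 0.4619147  -0.06445096  0.35389325] [ 0.14867481  1.16308877 -0.05335097]
change in box crop 3.0397802197802197 1
```

View pics/c3.png

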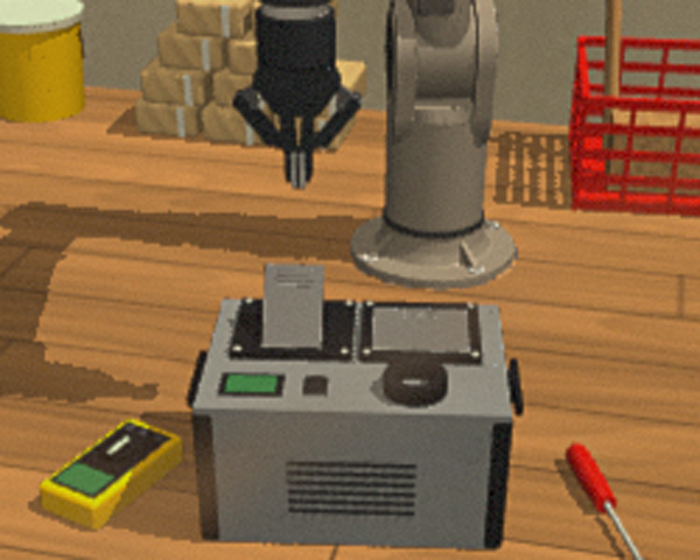

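After 3.75 s the hatch is still open (free edge at about (294,266)). The wide hatch is shut, and the tape, multimeter and screwdriver look undisturbed.

```bash
python3 -c "
from station import bot
print(bot.hand_in())"
```

```text
the job is handed in; nothing more can be done
None
```

The fuse hatch popped open with one full press and stayed open untouched for over three seconds; the wide hatch is still shut, the loose tools look unmoved in the pictures, and the job is handed in (no verdict was returned).

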